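# Restock the revolving guest-room caddy and present the red canister

### The arm

A 6-joint arm with a two-finger parallel gripper is mounted at the origin on the work surface. World frame = base frame: x ahead of the robot, y to its left, z up, the work surface at z = 0. Lengths are in m, angles in rad, forces in N, time in s.
With the tool pointing down it reaches from about 0.3 to 0.95 m from the base axis. Payload 3.1 kg.
Tool frame: the origin (TCP) lies midway between the tips of the shut fingers; the grasp point (between the pads) lies robot.grip_point_offset behind it (robot.grip_point_offset is the distance from the TCP to the grasp point, in m); z points along the fingers, y is the line along which they close (so a half turn about z gives the same grasp; the last joint's range is limited). The gripper opens to 85 mm and grips with 20 to 120 N. Pads are 22 mm wide; open, the fingers measure 114 mm over their backs; the gripper's body (76 mm by 85 mm) begins 54 mm behind the grasp point. The pads swing forward as they close: fully open they stand 13 mm farther back than shut.
Start: joints at [-1.3, 0.308, 1.634, -0, 1.2, -0.07], TCP at [0.209, -0.589, 0.231] pointing down, gripper open.
Joint ranges: [-3.06, 3.06], [-0.79, 1.96], [0.05, 2.63], [-1.19, 4.34], [0.05, 2.64], [-2.94, 2.94]. Speed limits (rad/s): [2.79, 2.79, 3.14, 3.14, 3.14, 3.14].

### API

Orientations are given as a unit quaternion [w, x, y, z].
In Python, from workcell import robot, grab_frame, spot_in, trace gives the robot as it stands. Calls block until the motion is done:
- robot.goto(position, orientation): joint-space move of the TCP to a pose.
- robot.move_linear(position, rate=0.15, rotation=None, stop_force=None): straight line of the TCP; rotation=None keeps the orientation; rate is the mean speed in m/s. With stop_force (N) it stops when the force on the tool has changed by that much, and returns True; else False.
- robot.move_j(angles): joint-space move.
- robot.grip(opening, squeeze=None): finger opening in m; squeeze is the grip in N (None keeps the last); returns when the fingers have stopped.
- robot.wait(seconds).
- robot.ik(position, orientation): joint angles nearest the present ones, or None.
- robot.read_state(): the state.
- grab_frame(name): name is "scene" or "top" or "wrist"; returns a dict with "img" (420x560x3 uint8, red, green, blue), "K" (3x3 intrinsics, pixels), "xyz" and "orientation" of the camera in the world; the wrist camera has in their place "T_tool_cam" (4x4, takes a point from camera to tool coordinates, whose origin is the TCP and whose axes are the flange's). Camera axes: x right, y down, z forward; pixel columns grow to the right and rows downward; lengths in m; the calibration is good to about 2 mm. A picture is of the moment at which its call begins: read the wrist's pose just before it. There is no depth.
A pose or a line that the arm cannot do raises robot.IKError and nothing moves.
- robot.finish_job(): hands the job in; it is judged then, once.
Trained networks look in a picture, given as the dict that the camera call returned (one of the last four; its "shot" number tells which), for a name from the list of things; names that differ only in an ending like _2 or _b are one class to them, and where a whole thing is asked for, a point or a joint stands for the part that bears it (a point fixed in the world has none). Each returns a list of dicts, best first, with "conf" (0 to 1); they miss things now and then, are a little off and sometimes report something else, mostly with a low value. They report only what shows in the picture. A call takes as long as a camera call. They do not tell look-alikes from the thing itself.
- spot_in(picture, query): "xy" ([column, row] in pixels, amid what is visible of it).
- trace(picture, query): "mask" (420x560 bool, what is visible of it) and "xy" ([column, row] in pixels, amid what is visible of it).
The state is a dict: "time_s": time; "joints": joint angles; "qd": joint speeds; "joint_efforts": joint torques, N m; "ee_pos": TCP position; "ee_rot": TCP orientation; "force": force on the tool from outside, world axes, zero at the start; "wrist_torque": the same for the moment, N m; "opening": finger opening in m; "finger_force": force on a finger pad.
Only numpy, scipy, OpenCV 4.12 (cv2) and the standard library are available. Lean on these libraries where they do the work, as an engineer would, in place of code of your own. Each camera call takes 0.05 s, during which the arm holds its last target. There are 200 camera calls.

### The job

Put the square red canister into the empty black-walled pocket of the revolving caddy and press it firmly down until it is fully home. Then turn the caddy's tray until the red canister faces front, centred on the brass mark of the fixed base, and finish still gripping the canister so that the tray is held still there. Leave the two tumblers, the phone and the notebook where they are.

Things in the scene. Friction and masses are not known exactly. Their poses are not given: they have to be found in the camera images.
- canister_mid (a point): Centre of the loose red square canister (white square spot 26 mm on its lid), 40 mm above its underside. 77.5 mm tall, about 0.2 kg. From the underside: black foot 44 x 44 mm (lowest 4 mm only 40 x 40), 13.5 mm high; red body 54 x 54 mm from 13.5 to 67.5 mm; red lid 50 x 50 mm above. x and y axes square to its sides; fits any of the four ways round. Starts standing on the work surface.
- pocket (a point): Centre of the floor of the empty square pocket in the tray, 25 mm above the work surface, 70 mm from the stand's axis. 47 x 47 mm inside; black walls 5 mm thick rise 13 mm above this floor. x axis points to the tray's axis, z up; turns with the tray. Home: the canister's foot stands on this floor (canister_mid 40 mm above it), its red body just above the wall tops.
- tray (a joint): Turn of the tray about its upright axis through the centre of the stand, rad, anticlockwise from above positive; 0 = the empty pocket exactly at the brass mark. Starts between 0.6 and 1.5. Turns freely from -3 to 3 against a steady bearing friction of about 0.12 N m, no spring, and stays where left.
- stand: Fixed round wooden base of the caddy, 264 mm across, 12 mm thick, origin at the centre of its underside on the work surface; its -x axis points to the brass mark (roughly towards the robot). The round tray on it has 4 pockets 90 degrees apart, one empty; a white canister, a grey canister (tops 98 mm above the work surface) and a steel pen pot (pens to 101 mm) are fixed in the others.
- mark (a point): Brass mark on the rim of the fixed base, 22 x 18 mm, its top centre, 118.5 mm from the stand's axis.
- canister: The same red canister, origin at the centre of its underside.
- tumbler_yellow: Yellow glass tumbler, 68 mm across, 85 mm tall, origin under its centre. Bystander.
- tumbler_red: Round red glass tumbler, 68 mm across, 85 mm tall, origin under its centre. Bystander.
- phone: Phone lying flat, 145 (x) x 71 (y) x 8 mm, origin under its centre. Bystander.
- notebook: Yellow notebook with a pen on it lying flat, 148 (x) x 105 (y) x 14 mm, origin under its centre. Bystander.
There are look-alikes about, which are no part of the job. Leave any purple look-alike of the canister alone.

How it is judged:
On the way, in this order (a step that is already met when the one before it is completed fails the run):
1. the red canister is pressed down, fully home in the empty pocket (horizontal distance between canister_mid and pocket below 0.004 m and z of canister_mid in the frame of pocket below 0.0425 m and angle between canister_mid's own z axis and vertical below 0.06 rad and contact force between canister and tray above 4 N), for 0.15 s.
2. the tray is turned so that the seated canister stands at the brass mark (horizontal distance between canister_mid and pocket below 0.004 m and z of canister_mid in the frame of pocket below 0.0425 m and angle between canister_mid's own z axis and vertical below 0.06 rad and y of pocket in the frame of stand between -0.007 and 0.007 m and x of pocket in the frame of stand below 0 m), for 0.2 s.
At the end, for the whole second after the job is handed in: The canister is upright (3.4 deg) and home in the pocket (4 mm sideways, 2.5 mm of fully down), the pocket is within 7 mm sideways of the line from the stand's centre to the brass mark, the tray is still (under 0.05 rad/s) and the fingers hold the canister (over 2 N) (all of step 2 and velocity of joint tray between -0.05 and 0.05 rad/s and contact force between the fingers and canister above 2 N); the arm keeps its last pose, push and grip.
It fails at once if the yellow tumbler is moved more than 25 mm or tipped (distance of tumbler_yellow from where it was at the start of the episode above 0.025 m or angle between tumbler_yellow's own z axis and vertical above 0.3 rad).
It fails at once if the red tumbler is moved more than 25 mm or tipped (distance of tumbler_red from where it was at the start of the episode above 0.025 m or angle between tumbler_red's own z axis and vertical above 0.3 rad).
It fails at once if the phone is moved more than 25 mm or tipped (distance of phone from where it was at the start of the episode above 0.025 m or angle between phone's own z axis and vertical above 0.3 rad).
It fails at once if the notebook is moved more than 25 mm or tipped (distance of notebook from where it was at the start of the episode above 0.025 m or angle between notebook's own z axis and vertical above 0.3 rad).
It also fails if it takes over 48 s, if anything falls off the work surface, if the arm or the gripper's body presses on something with over 40 N, if the wrist force passes 120 N, or if a joint passes its speed limit or range.

## Working session

There is one attempt and no reset: what is moved stays moved. The work goes in short steps, each a Python script; the robot and the scene stay as the last script left them, time stands still between calls to the robot, and variables do not carry over. Pictures are saved under pics/ and viewed, at most 10 in all, crops included, and the job is handed in when it is done.

```bash
mkdir -p pics; ls; python3 - <<'E'
from workcell import robot, grab_frame, spot_in, trace
import cv2, numpy as np
print(robot.grip_point_offset, robot.read_state())
for n in ("top","scene"):
    f=grab_frame(n); cv2.imwrite(f"pics/{n}0.png",f["img"][:,:,::-1]); print(n,f["K"],f["xyz"],f["orientation"])
    for q in ("canister","pocket","mark","stand"):
        try: print(q,[(r["xy"],round(r["conf"],2)) for r in spot_in(f,q)])
        except Exception as e: print(q,e)
E
```

```text
pics
0.0187 {'time_s': 0.0, 'joints': array([-1.29969591e+00,  3.09005816e-01,  1.63517618e+00, -2.17807878e-05,
        1.19971397e+00, -6.97378429e-02]), 'qd': array([ 1.94539608e-03, -6.28808678e-05, -3.34029222e-04, -1.68138537e-03,
       -2.59347589e-05,  2.60559034e-04]), 'joint_efforts': array([-1.12606023e-03, -4.15255272e+01, -2.76666874e+01, -8.48115724e-05,
        1.02331609e-02,  8.11786265e-06]), 'ee_pos': array([ 0.20864897, -0.58827368,  0.23005152]), 'ee_rot': array([-1.14480371e-03,  9.85512446e-01,  1.69599211e-01, -1.25847572e-04]), 'force': array([-0.55406445,  1.0722851 ,  0.71444692]), 'wrist_torque': array([-0.05676154,  0.02076521, -0.02393859]), 'finger_force': 0.0, 'opening': 0.08504854716115051}
top [[524.05986167   0.         287.03294959]
 [  0.         524.05986167 215.89323615]
 [  0.           0.           1.        ]] [0.49153929 0.04350217 1.34406281] [ 0.02905028 -0.69886722  0.71416415 -0.02665064]
canister [([172.9, 219.8], 0.83), ([180.0, 176.0], 0.78), ([129.6, 241.0], 0.77)]
pocket [([303.6, 233.9], 0.62)]
mark [([302.7, 238.6], 0.6), ([443.3, 263.9], 0.22)]
stand [([301.8, 238.6], 0.71)]
scene [[526.58221156   0.         279.48163969]
 [  0.         526.58221156 206.88290794]
 [  0.           0.           1.        ]] [1.273035   0.7291668  0.98601187] [-0.14804254  0.34053369  0.85617467 -0.35928422]
canister [([374.3, 268.4], 0.77), ([425.1, 289.0], 0.77), ([335.3, 294.1], 0.62)]
pocket [([292.4, 194.8], 0.84)]
mark [([291.6, 202.2], 0.56)]
stand [([291.3, 202.6], 0.93)]
```

View pics/top0.png

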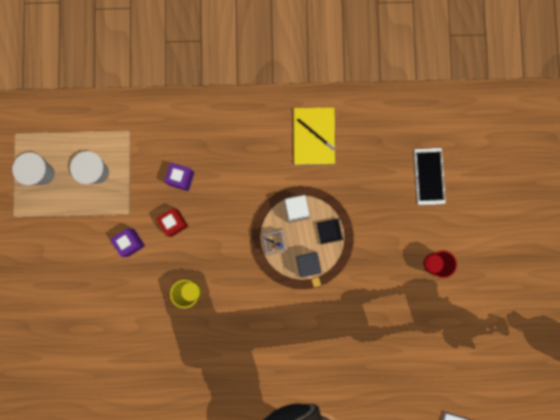

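View pics/scene0.png

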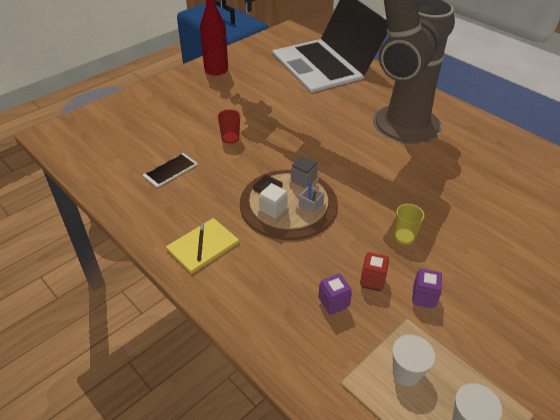

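The top view shows the red canister at (170,221) with purple look-alikes at (179,176) and (124,242). The stand is centred at (302,238), the empty black pocket is at (329,231), the brass mark is at (317,282), and the grey canister sits nearest the mark. Next I'll look at the pocket and the canister from close by with the wrist camera.

```bash
cat > h.py <<'E'
from workcell import robot, grab_frame, spot_in, trace
import cv2, numpy as np
from scipy.spatial.transform import Rotation as R
def rot(q): return R.from_quat(np.r_[q[1:],q[0]])
def cam(n):
    s=robot.read_state(); f=grab_frame(n)
    if n=="wrist":
        T=np.eye(4); T[:3,:3]=rot(s["ee_rot"]).as_matrix(); T[:3,3]=s["ee_pos"]; f["T"]=T@f["T_tool_cam"]
    else:
        T=np.eye(4); T[:3,:3]=rot(f["orientation"]).as_matrix(); T[:3,3]=f["xyz"]; f["T"]=T
    return f
def plane(f,uv,z):
    d=f["T"][:3,:3]@np.linalg.solve(f["K"],np.r_[uv,1.]); o=f["T"][:3,3]
    return (o+d*(z-o[2])/d[2])[:2]
def planes(f,uvs,z): return np.array([plane(f,u,z) for u in uvs])
def pix(f,p):
    c=f["T"][:3,:3].T@(np.asarray(p)-f["T"][:3,3]); return (f["K"]@c)[:2]/c[2]
def down(yaw):  # tool down, tool y axis along world angle yaw
    y=np.array([np.cos(yaw),np.sin(yaw),0]); z=np.array([0,0,-1.]); 
    q=R.from_matrix(np.c_[np.cross(y,z),y,z]).as_quat(); return np.r_[q[3],q[:3]]
def save(f,name): cv2.imwrite(f"pics/{name}.png",f["img"][:,:,::-1])
E
python3 - <<'E'
from h import *
f=cam("top")
can=plane(f,(170,221),.0775); pk=plane(f,(329,231),.038); mk=plane(f,(317,282),.012); st=plane(f,(302,238),.012)
print(can,pk,mk,st,np.linalg.norm(pk-st),np.linalg.norm(mk-st))
w=grab_frame("wrist"); print(w["T_tool_cam"],w["K"])
y0=rot(robot.read_state()["ee_rot"]).as_matrix()[:,1]; print("yaw",np.arctan2(y0[1],y0[0]))
for p,n in((st,"st"),(can,"can")):
  for yaw in np.arange(-3,3.2,.5):
    q=robot.ik([*p,.25],down(yaw)); print(n,round(yaw,1),None if q is None else np.round(q,2))
E
```

```text
[0.5853569  0.33071148] [ 0.55464509 -0.05697889] [ 0.4277744  -0.02512966] [0.5395941  0.01008271] 0.06872984124649191 0.11723292137842894
[[ 8.00621445e-05 -9.57092122e-01 -2.89783822e-01  7.40732655e-02]
 [ 9.99999929e-01  1.82963171e-04 -3.28004754e-04  9.14892196e-05]
 [ 3.66950533e-04 -2.89783775e-01  9.57092069e-01 -1.42661143e-01]
 [ 0.00000000e+00  0.00000000e+00  0.00000000e+00  1.00000000e+00]] [[328.90764198   0.         279.13262317]
 [  0.         328.90764198 211.55265037]
 [  0.           0.           1.        ]]
yaw -1.2300181608334886
st -3.0 [-0.06  0.13  1.82 -0.    1.2   2.94]
st -2.5 [-0.06  0.13  1.82 -0.    1.2   2.44]
st -2.0 [-0.06  0.13  1.82 -0.    1.2   1.94]
st -1.5 [-0.06  0.13  1.82 -0.    1.2   1.44]
st -1.0 [-0.06  0.13  1.82 -0.    1.2   0.94]
st -0.5 [-0.06  0.13  1.82 -0.    1.2   0.44]
st 0.0 [-0.06  0.13  1.82 -0.    1.2  -0.06]
st 0.5 [-0.06  0.13  1.82 -0.    1.2  -0.56]
st 1.0 [-0.06  0.13  1.82 -0.    1.2  -1.06]
st 1.5 [-0.06  0.13  1.82 -0.    1.2  -1.56]
st 2.0 [-0.06  0.13  1.82 -0.    1.2  -2.06]
st 2.5 [-0.06  0.13  1.82 -0.    1.2  -2.56]
st 3.0 None
can -3.0 [ 0.45  0.38  1.49 -0.    1.26 -2.83]
can -2.5 None
can -2.0 [ 0.45  0.38  1.49 -0.    1.26  2.45]
can -1.5 [ 0.45  0.38  1.49 -0.    1.26  1.95]
can -1.0 [ 0.45  0.38  1.49 -0.    1.26  1.45]
can -0.5 [ 0.45  0.38  1.49 -0.    1.26  0.95]
can 0.0 [ 0.45  0.38  1.49 -0.    1.26  0.45]
can 0.5 [ 0.45  0.38  1.49 -0.    1.26 -0.05]
can 1.0 [ 0.45  0.38  1.49 -0.    1.26 -0.55]
can 1.5 [ 0.45  0.38  1.49 -0.    1.26 -1.05]
can 2.0 [ 0.45  0.38  1.49 -0.    1.26 -1.55]
can 2.5 [ 0.45  0.38  1.49 -0.    1.26 -2.05]
can 3.0 [ 0.45  0.38  1.49 -0.    1.26 -2.55]
```

```bash
cat > look.py <<'E'
from h import *
import pickle
def rep(f,q):
    for r in trace(f,q):
        rc=cv2.minAreaRect(np.argwhere(r["mask"])[:,::-1].astype(np.float32))
        print(q,np.round(r["xy"],1),round(r["conf"],2),"rect",rc)
robot.goto([.59,.01,.2],down(-np.pi/2)); robot.wait(.2)
f=cam("wrist"); save(f,"w_st"); pickle.dump(f,open("st.pkl","wb"))
for q in("pocket","mark"): print(q,spot_in(f,q))
rep(f,"stand")
robot.goto([.585,.331,.2],down(0.5)); robot.wait(.2)
f=cam("wrist"); save(f,"w_can"); pickle.dump(f,open("can.pkl","wb")); rep(f,"canister")
print(robot.read_state()["time_s"])
E
python3 look.py
```

```text
pocket [{'xy': [281.3, 232.4], 'conf': 0.63}]
mark [{'xy': [281.1, 221.4], 'conf': 0.76}]
stand [281.5 220.7] 0.71 rect ((279.23956298828125, 217.25155639648438), (242.88259887695312, 240.05528259277344), 36.52885437011719)
stand [322.8  18.8] 0.55 rect ((321.0, 19.5), (39.0, 118.0), 90.0)
canister [368.8 258.4] 0.93 rect ((372.9192810058594, 264.5418395996094), (78.86529541015625, 57.56108093261719), 48.57633590698242)
canister [295.3  44.3] 0.91 rect ((295.0032958984375, 45.316917419433594), (83.80279541015625, 71.549072265625), 87.20729064941406)
canister [283.5 191.8] 0.85 rect ((280.4031677246094, 192.94888305664062), (69.98416900634766, 62.19868850708008), 88.78113555908203)
5.2083
```

View pics/w_st.png

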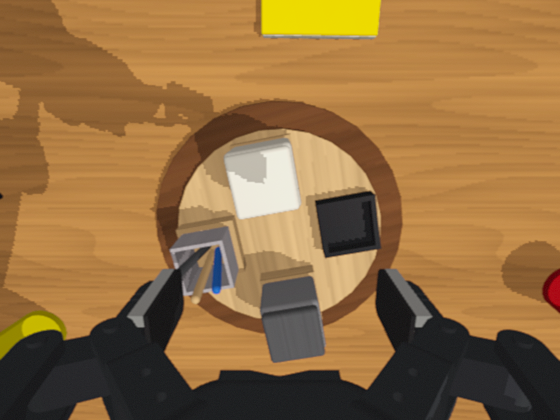

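View pics/w_can.png

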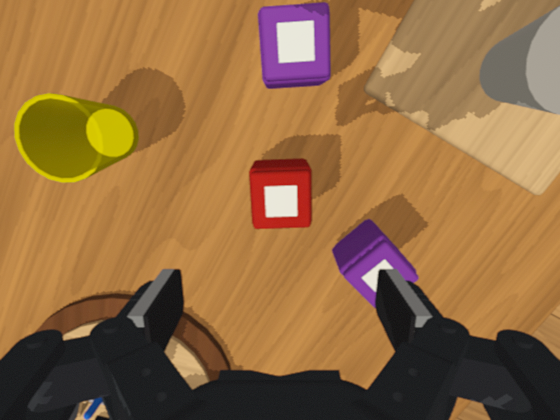

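The stand view shows the empty pocket at about (348,224). The canister view shows the red canister at (281,195), nearly square to tool yaw 0.5, and the fingers have room between the purple look-alikes. Next I'll measure from these pictures.

```bash
cat > meas.py <<'E'
from h import *
import pickle
from scipy.optimize import least_squares
def rect(f,mask,z):
    c=max(cv2.findContours(mask.astype(np.uint8),cv2.RETR_EXTERNAL,cv2.CHAIN_APPROX_NONE)[0],key=cv2.contourArea)
    p=planes(f,cv2.convexHull(c)[:,0].astype(float),z)
    r=cv2.minAreaRect((p*1000).astype(np.float32)); return np.array(r[0])/1000,np.array(r[1]),np.radians(r[2])
def roi(m,x0,x1,y0,y1):
    o=np.zeros_like(m); o[y0:y1,x0:x1]=m[y0:y1,x0:x1]; return o
def circ(p,r=.132):
    return least_squares(lambda c:np.hypot(*(p-c).T)-r,[.54,.01],loss="soft_l1",f_scale=.001)
if __name__=="__main__":
    f=pickle.load(open("can.pkl","rb")); im=f["img"].astype(int)
    print("spot",rect(f,roi(im.min(2)>130,245,318,165,232),.0775))
    red=(im[...,0]>90)&(im[...,1]<60)&(im[...,2]<60)
    f2=pickle.load(open("st.pkl","rb")); im=f2["img"].astype(int)
    print("pocket",*rect(f2,roi(im.max(2)<60,305,392,180,264),.038))
    br=cv2.cvtColor(f2["img"],cv2.COLOR_RGB2HSV).astype(int)
    # rim outer edge: trace along rays from outside; brown dark V<110
    cen=pix(f2,[.54,.01,.012]); P=[]
    for a in np.arange(-3.14,3.14,.05):
        if .3<a<2.9: continue   # image lower part hidden
        rs=np.arange(100,140,.5); u=cen[None]+rs[:,None]*np.c_[np.cos(a),np.sin(a)]
        v=cv2.remap(cv2.GaussianBlur(f2["img"],(0,0),1.2)[...,0],u[:,:1].astype(np.float32),u[:,1:].astype(np.float32),1)[:,0].astype(float)
        P.append(plane(f2,u[np.argmax(np.gradient(v))],.012))
    P=np.array(P); s=circ(P); print("stand",s.x,"resid med",np.median(abs(s.fun)))
    t=cam("top"); h=cv2.cvtColor(t["img"],cv2.COLOR_RGB2HSV)
    m=roi((h[...,0]>14)&(h[...,0]<30)&(h[...,1]>120)&(h[...,2]>130),306,328,272,292)
    print("mark",m.sum(),plane(t,np.argwhere(m)[:,::-1].mean(0),.012) if m.any() else None)
    print(plane(f2,(348,224),.038))
E
python3 meas.py
```

```text
spot (array([0.58551501, 0.33309491]), array([26.87560654, 27.06080818]), np.float64(0.5338211197054863))
pocket [ 0.5583136  -0.05800071] [60.13287735 55.81041718] 0.1863149828885389
stand [0.54327595 0.01149388] resid med 0.00105098620203882
mark 106 [ 0.42911047 -0.02237796]
[ 0.55907741 -0.05794432]
```

```bash
cat > pick.py <<'E'
from h import *
import pickle
c=np.array([.5855,.3331]); yaw=.534
robot.goto([*c,.13],down(yaw))
print(robot.move_linear([*c,.022],rate=.12,stop_force=15))
robot.grip(.04,80); s=robot.read_state(); print(s["opening"],s["finger_force"],s["ee_pos"])
robot.move_linear([*c,.2],rate=.25)
# look: pocket near the nadir of the wrist camera
y=.186; x=np.array([-np.sin(y),np.cos(y)])
p=np.array([.5564,-.0578])-.074*x
robot.goto([*p,.19],down(y)); robot.wait(.2)
f=cam("wrist"); save(f,"w_pk"); pickle.dump(f,open("pk.pkl","wb"))
s=robot.read_state(); print(s["time_s"],s["opening"],s["finger_force"],s["force"],pix(f,[.5564,-.0578,.038]))
E
python3 pick.py
```

```text
False
0.05346745110431246 84.94545221328735 [0.58645179 0.33357054 0.02328103]
9.9 0.053135943342389996 84.4496762752533 [-0.7692825   0.57520251 -2.38473395] [278.31524771 112.90623353]
```

View pics/w_pk.png

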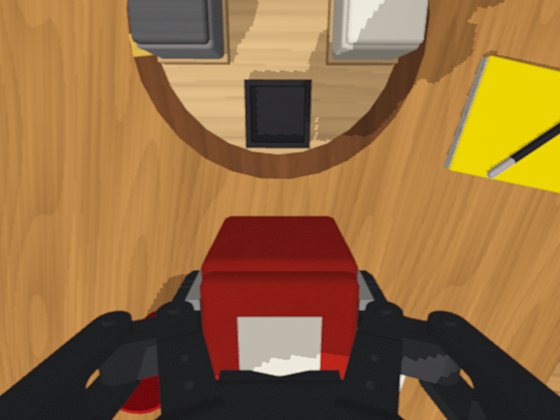

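The pocket is at about (278,113), square to the view, and the canister is held squarely with its lid spot's front edge at row 317. Next I'll compute the pocket and the in-hand offset.

```bash
python3 - <<'E'
from meas import *
f=pickle.load(open("pk.pkl","rb")); im=f["img"].astype(int)
c,wh,a=rect(f,roi(im.max(2)<62,235,322,70,156),.038); print("pocket",c,wh,a)
s=robot.read_state(); e=s["ee_pos"]; M=rot(s["ee_rot"]).as_matrix(); zl=e[2]-.0233+.0775
for n,uv,z in(("spot front",(279.5,317),zl),("spot L",(237.5,325),zl),("spot R",(322,325),zl),("body top front L",(203,279),zl-.01),("lid front?",(279,279),zl)):
    p=plane(f,uv,z); print(n,np.round((M.T@(np.r_[p,z]-e))*1000,1))
print("ee",e,np.arctan2(M[1,1],M[0,1]), "tilt",M[2])
print("pocket in tool",(M.T@(np.r_[c,.038]-e))*1000)
E
```

```text
pocket [ 0.55596362 -0.05872913] [54.88715744 54.31130981] 0.18751195728523182
spot front [ 13.    0.2 -54.2]
spot L [ 10.1 -13.  -54.2]
spot R [ 10.1  13.6 -54.2]
body top front L [ 20.8 -25.3 -44.2]
lid front? [ 26.2   0.  -54.2]
ee [ 0.57037409 -0.1296978   0.19000316] 0.18737543458817252 tilt [ 5.35710938e-05  8.94486706e-05 -9.99999995e-01]
pocket in tool [ 72.40272479  -0.95172087 152.00694967]
```

```bash
cat > place.py <<'E'
from h import *
import pickle
f=pickle.load(open("pk.pkl","rb")); c=plane(f,(278.5,113.7),.038); print(c)
robot.move_linear([*c,.19],rate=.15); robot.move_linear([*c,.075],rate=.1)
e=robot.read_state()["ee_pos"]; print(e); c2=2*c-e[:2]
hit=robot.move_linear([*c2,.040],rate=.04,stop_force=20); robot.wait(.2)
s=robot.read_state(); print(hit,s["ee_pos"],s["force"],s["opening"],s["time_s"])
E
python3 place.py
```

```text
[ 0.55667722 -0.05841196]
[ 0.55757022 -0.05856087  0.07586958]
True [ 0.55631583 -0.05817424  0.04822533] [1.85510324 0.70778426 3.48776666] 0.05305378980624015 12.7083
```

```bash
cat > turn.py <<'E'
from h import *
s=robot.read_state(); P=s["ee_pos"][:2]; zc=.046
robot.move_linear([*P,zc],rate=.02); robot.wait(.4)
s=robot.read_state(); print("press",s["ee_pos"],s["force"])
if s["ee_pos"][2]<.0495 and s["force"][2]>4:
    S=np.array([.5433,.0110]); y0=.186
    d=P-S; r=np.hypot(*d); a0=np.arctan2(d[1],d[0]); a1=-2.857; print("r",r,"a0",a0)
    n=12
    for k in range(1,n+1):
        a=a0+(a1-a0)*k/n
        robot.move_linear([S[0]+r*np.cos(a),S[1]+r*np.sin(a),zc],rate=.04,rotation=down(y0+a-a0))
        if k in(1,4,8,12):
            s=robot.read_state(); print(k,np.round(s["ee_pos"],4),np.round(s["force"],1),round(s["finger_force"]),round(s["time_s"],1))
            if np.abs(s["force"]).max()>60: print("abort"); break
    robot.wait(.3)
    f=cam("top"); save(f,"top1")
    s=robot.read_state(); print(s["ee_pos"],s["force"],s["time_s"])
E
python3 turn.py
```

```text
press [ 0.5575965  -0.05798071  0.04819223] [-2.31114202  2.52577814 14.04900875]
r 0.0703881182216861 a0 -1.3848108661144651
1 [ 0.5496 -0.0596  0.0482] [ 0.6  0.8 11.1] 86 13.7
4 [ 0.5238 -0.0571  0.0482] [-1.5 -2.7 12.6] 86 14.8
8 [ 0.4939 -0.0392  0.0482] [-2.9 -2.3 16.7] 86 16.3
12 [ 0.4766 -0.0093  0.0482] [-4.7 -1.  18. ] 86 17.8
[ 0.47662843 -0.00928128  0.04818242] [-4.30245914 -0.2674292  17.32404549] 18.125
```

The tray has turned with little side force. Next I'll check the mark's direction using only the first top image, so that one camera gives both the stand and the mark.

```bash
python3 - <<'E'
from meas import *
t=cam("top"); img=cv2.imread("pics/top0.png")[:,:,::-1].copy()
g=cv2.GaussianBlur(img,(0,0),.8)[...,0]; cen=np.array([302.,238.]); P=[]
for a in np.arange(-3.14,3.14,.05):
    rs=np.arange(42,60,.25); u=(cen+rs[:,None]*np.c_[np.cos(a),np.sin(a)]).astype(np.float32)
    v=cv2.remap(g,u[:,:1],u[:,1:],1)[:,0].astype(float); P.append(plane(t,u[np.argmax(np.gradient(v))],.012))
s=circ(np.array(P)); h=cv2.cvtColor(img,cv2.COLOR_RGB2HSV)
m=roi((h[...,0]>14)&(h[...,0]<30)&(h[...,1]>120)&(h[...,2]>130),306,328,272,292)
mk=plane(t,np.argwhere(m)[:,::-1].mean(0),.012); d=mk-s.x; e=robot.read_state()["ee_pos"][:2]
print(s.x,np.median(abs(s.fun)),mk,np.hypot(*d),np.arctan2(d[1],d[0]))
for c in(s.x,np.array([.5433,.0110])):
    w=e-c; print("pocket angle",np.arctan2(w[1],w[0]))
a=cv2.resize(t["img"][190:310,230:390],None,fx=4,fy=4,interpolation=cv2.INTER_CUBIC)
cv2.imwrite("pics/t1.png",a[:,:,::-1])
E
```

```text
[0.54303947 0.01219314] 0.0010568222227987922 [ 0.42886154 -0.0220943 ] 0.11921504799702931 -2.8498622107927125
pocket angle -2.829394822615204
pocket angle -2.8468381199627415
```

View pics/t1.png

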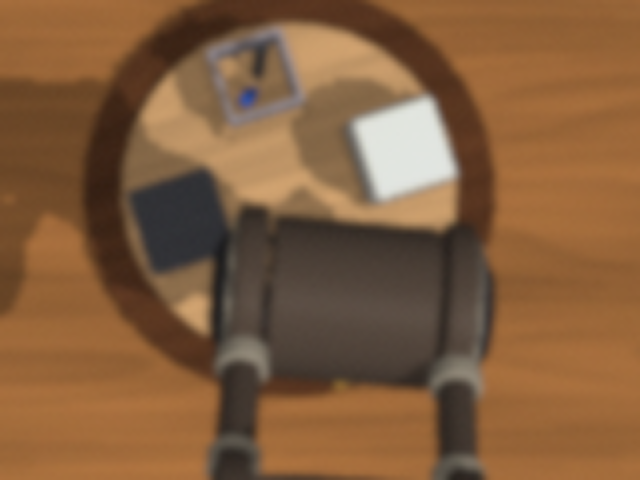

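The tray turned with the canister: the grey one is now at (180,220) and the white one at (405,150) in this crop. The pocket is within about 1.5 mm of the mark line by both estimates, and the canister is still pressed home and gripped.

```bash
python3 -c "
from workcell import robot
print(robot.finish_job())"
```

```text
the job is handed in; nothing more can be done
None
```

I handed the job in with the red canister pressed home in the pocket and turned to within about 1.5 mm of the brass mark line by my measurements, still gripped. It took about 18 s, and the hand-in gave no verdict.

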